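# Flag the worn spring mount

## Robot

A 6-joint arm with a two-finger parallel gripper is mounted at the origin on the work surface. World frame = base frame: x ahead of the robot, y to its left, z up, the work surface at z = 0. Lengths are in m, angles in degrees, forces in N, time in s.
With the tool pointing down it reaches from about 0.25 to 0.725 m from the base axis. Payload 9.7 kg.
Tool frame: the origin (TCP) lies at the very end of the fingers, on their centre line; the grasp point (between the pads) lies 19 mm behind it; z points along the fingers, y is the line along which they close (so a half turn about z gives the same grasp; the last joint's range is limited). The gripper opens to 85 mm and grips with 20 to 120 N. Pads are 22 mm wide; open, the fingers measure 114 mm over their backs; the gripper's body (76 mm by 85 mm) begins 54 mm behind the grasp point. The pads swing forward as they close: fully open they stand 13 mm farther back than shut.
Start: joints at [76.375, 4.979, 10.078, 95.1, 0, 90], TCP at [0.13, 0.535, 0.231] pointing down, gripper open.
Joint ranges: [-179.16, 179.16], [-48.56, 103.87], [-65.8, 70.77], [-126.05, 130.52], [-82.76, 87.17], [-180, 180]. Speed limits (degrees/s): [127.2, 127.2, 147.25, 180, 180, 180].

## Interface

Orientations are given as [roll, pitch, yaw] about the fixed x, y, z axes, in that order (R = Rz(yaw) Ry(pitch) Rx(roll)).
In Python, from workcell import telemetry, optics, workorder gives the robot as it stands.
- The arm moves only by the shell command python3 -m handwheel 'ROWS' [FORCE]. ROWS is JSON, a list of rows, each an object of numbers: "tx", "ty", "tz": the shift along the tool's x, y, z in m; "ax", "ay", "az": the turn, a rotation vector about the tool's x, y, z in degrees; "jaw": the gripper command: -1 is shut, 1 is fully open, values between are in proportion. A call has exactly 10 rows; each row shifts and turns the commanded pose from where the row before left it, along the tool's axes as they then stand; what a row does not reach is not made up. A row lasts 1/8 s, in which the tool goes at most 62.5 mm and 10.7 degrees, less where a joint would pass 70% of its speed; a pose out of reach is approached as far as the arm can. A call is refused whole if a number of a shift passes 0.0625 or a number of a turn 10.7, either way. A call with a gripper value outside its range is refused whole. The fingers move at their own pace and stop on an object; FORCE is the grip in N (left out, the last holds). Time passes only in rows, so rows that do not move let the fingers close, or fill a call up. It gives the time, the measured TCP pose, the force, the opening and the grip force at its end, in the units of the state.
- telemetry.get_obs(): the state, without advancing time (a new reading comes with each control period).
- optics.camera(name): name is "scene" or "top" or "wrist"; returns a dict with "color" (400x640x3 uint8, red, green, blue), "K" (3x3 intrinsics, pixels), "extrinsics" (4x4, takes a point from camera to world coordinates); the wrist camera has in their place "mount" (4x4, takes a point from camera to tool coordinates, whose origin is the TCP and whose axes are the flange's). Camera axes: x right, y down, z forward; pixel columns grow to the right and rows downward; lengths in m; the calibration is good to about 2 mm. A picture is of the moment at which its call begins: read the wrist's pose just before it. There is no depth.
- workorder.job_done(): hands the job in; it is judged then, once.
The state is a dict: "time": time; "q": joint angles; "qd": joint speeds; "joint_efforts": joint torques, N m; "ee_pos": TCP position; "tcp_rot": TCP orientation; "wrist_force": force on the tool from outside, world axes, zero at the start; "torque": the same for the moment, N m; "opening": finger opening in m; "grasp_force": force on a finger pad.
Only numpy, scipy, OpenCV 4.12 (cv2) and the standard library are available. Lean on these libraries where they do the work, as an engineer would, in place of code of your own. Each camera call takes 0.05 s, during which the arm holds its last target. There are 200 camera calls.

## Task

On the test tray stand three spring mounts for packed units, one of them worn soft. With closed fingertips, press each black pad well down and let it up again, one after another from the robot's left to its right, to find the softest; then push that mount's tag down until it lies flat. Leave the other two tags raised, pick nothing up, and do not disturb the loose bumper, scanner and label roll.

Things in the scene. Friction and masses are not known exactly. Their poses are not given: they have to be found in the camera images.
- tray: Aluminium flat test tray 190 x 470 x 12 mm, fixed to the bench; carries the three mounts in a row along its length. Origin: centre of its underside, on the bench. x runs away from the robot across the tray, y along the row to the robot's left, z up; it is turned by up to 0.25 rad.
- mount_k: One of three spring mounts that look alike (the letters mean nothing, and any of them may be left, middle or right): a dark steel base 130 x 62 x 14 mm fixed on the tray, with a round black pad over a coil spring at its far end and a hinged white tag at its near end. Origin: centre of the base's underside, 12 mm above the bench. x points from the tag towards the pad (away from the robot), y left, z up; the pad's axis is at x = +30 mm, the tag's hinge at x = -12 mm, 30 mm up.
- mount_m: One of three spring mounts that look alike (the letters mean nothing, and any of them may be left, middle or right): a dark steel base 130 x 62 x 14 mm fixed on the tray, with a round black pad over a coil spring at its far end and a hinged white tag at its near end. Origin: centre of the base's underside, 12 mm above the bench. x points from the tag towards the pad (away from the robot), y left, z up; the pad's axis is at x = +30 mm, the tag's hinge at x = -12 mm, 30 mm up.
- mount_p: One of three spring mounts that look alike (the letters mean nothing, and any of them may be left, middle or right): a dark steel base 130 x 62 x 14 mm fixed on the tray, with a round black pad over a coil spring at its far end and a hinged white tag at its near end. Origin: centre of the base's underside, 12 mm above the bench. x points from the tag towards the pad (away from the robot), y left, z up; the pad's axis is at x = +30 mm, the tag's hinge at x = -12 mm, 30 mm up.
- pad_k_top (a point): Centre of the flat top of the pad of mount_k: a rubber disc 48 mm across and 12 mm thick, its top 70 mm above the bench when free. It sinks straight down by up to 14 mm and springs back when let go.
- pad_k (a joint): How far the pad of mount_k is pressed, m: 0 free, 0.014 at its stop. Resistance starts at about 0.8 N and grows in proportion; the softest of the three needs 5 N at its stop, the others two to three times as much. A press of at least 5 mm is a proper press.
- tag_k_tip (a point): Middle of the upper edge of the free end of the tag of mount_k: a stiff white flap 50 mm long, 30 mm wide, 4 mm thick that at the start slants up from its hinge towards the robot at 23 to 29 degrees, this end about 63 to 68 mm above the bench. Pushed straight down here it swings about its hinge (along the mount's y) until it lies level on a stop, its top 44 mm above the bench. A friction hinge needs 1 to 3 N pushed at the tip, and the tag stays where it is left.
- tag_k (a joint): Angle of the tag of mount_k, rad: 0 fully raised, 0.5 lying level on its stop; starts between 0 and 0.1.
- pad_m_top (a point): Centre of the flat top of the pad of mount_m: a rubber disc 48 mm across and 12 mm thick, its top 70 mm above the bench when free. It sinks straight down by up to 14 mm and springs back when let go.
- pad_m (a joint): How far the pad of mount_m is pressed, m: 0 free, 0.014 at its stop. Resistance starts at about 0.8 N and grows in proportion; the softest of the three needs 5 N at its stop, the others two to three times as much. A press of at least 5 mm is a proper press.
- tag_m_tip (a point): Middle of the upper edge of the free end of the tag of mount_m: a stiff white flap 50 mm long, 30 mm wide, 4 mm thick that at the start slants up from its hinge towards the robot at 23 to 29 degrees, this end about 63 to 68 mm above the bench. Pushed straight down here it swings about its hinge (along the mount's y) until it lies level on a stop, its top 44 mm above the bench. A friction hinge needs 1 to 3 N pushed at the tip, and the tag stays where it is left.
- tag_m (a joint): Angle of the tag of mount_m, rad: 0 fully raised, 0.5 lying level on its stop; starts between 0 and 0.1.
- pad_p_top (a point): Centre of the flat top of the pad of mount_p: a rubber disc 48 mm across and 12 mm thick, its top 70 mm above the bench when free. It sinks straight down by up to 14 mm and springs back when let go.
- pad_p (a joint): How far the pad of mount_p is pressed, m: 0 free, 0.014 at its stop. Resistance starts at about 0.8 N and grows in proportion; the softest of the three needs 5 N at its stop, the others two to three times as much. A press of at least 5 mm is a proper press.
- tag_p_tip (a point): Middle of the upper edge of the free end of the tag of mount_p: a stiff white flap 50 mm long, 30 mm wide, 4 mm thick that at the start slants up from its hinge towards the robot at 23 to 29 degrees, this end about 63 to 68 mm above the bench. Pushed straight down here it swings about its hinge (along the mount's y) until it lies level on a stop, its top 44 mm above the bench. A friction hinge needs 1 to 3 N pushed at the tip, and the tag stays where it is left.
- tag_p (a joint): Angle of the tag of mount_p, rad: 0 fully raised, 0.5 lying level on its stop; starts between 0 and 0.1.
- bumper: Loose black rubber bumper standing on the tray between two mounts, 22 mm in diameter, 26 mm high, 30 g. Origin: centre of its underside. Not to be disturbed.
- scanner: Loose hand scanner lying on the bench to the robot's left of the tray: black head 75 x 46 x 34 mm, grey handle, 168 mm long in all. Origin: on the underside, about the middle; x from handle to head. Not to be disturbed.
- label_roll: Loose roll of paper labels lying flat on the bench to the robot's right of the tray: 84 mm across, 38 mm hole, 32 mm high. Origin: centre of its underside. Not to be disturbed.

How it is judged:
By the outcome, as a careful person would: the job done as asked, in the order asked, and still so for the second after the job is handed in, with the robot touching nothing.
It also fails if it takes over 48 s, if anything falls off the work surface, if the arm or the gripper's body presses on something with over 40 N, if the wrist force passes 120 N, or if a joint passes its speed limit or range.

## Working session

There is one attempt and no reset: what is moved stays moved. The work goes in short steps, Python scripts to look and compute and a shell command to move; the robot and the scene stay as the last step left them, time stands still between calls to the robot, and variables do not carry over. Pictures are saved under pics/ and viewed, at most 10 in all, crops included, and the job is handed in when it is done.

```bash
mkdir -p pics; ls
python3 - <<'E'
from workcell import telemetry, optics
import cv2
o=telemetry.get_obs(); print(o)
for n in("top","scene"):
    c=optics.camera(n); cv2.imwrite(f"pics/{n}0.png",c["color"][:,:,::-1]); print(n,c["K"],c["extrinsics"])
E
```

```text
pics
{'time': 0.0, 'q': array([ 7.63760284e+01,  5.01246768e+00,  1.00332847e+01,  9.50999155e+01,
       -7.34692235e-06,  8.99998711e+01]), 'qd': array([-0.06131885, -0.08863676,  0.05928387,  0.02859081,  0.04656114,
        0.09225572]), 'joint_efforts': array([-3.61797374e-04, -5.20394039e+01,  4.64797640e+01,  1.65970920e-02,
        1.09491673e-04,  7.88796910e-06]), 'ee_pos': array([0.1294959 , 0.53429356, 0.23055948]), 'tcp_rot': array([-1.79920902e+02,  7.16897895e-06,  1.66376157e+02]), 'wrist_force': array([ 0.20156849, -0.66300437,  0.25867943]), 'torque': array([-0.0265448 ,  0.01227818, -0.02952461]), 'grasp_force': 0.0, 'opening': 0.08522513827055908}
top [[398.54136697   0.         321.49237768]
 [  0.         398.54136697 200.17867645]
 [  0.           0.           1.        ]] [[ 0.00686784 -0.99272662  0.12019437  0.40102489]
 [-0.9999043  -0.00826107 -0.01109707  0.03617286]
 [ 0.01200929 -0.12010665 -0.99268835  1.25682659]
 [ 0.          0.          0.          1.        ]]
scene [[367.97657123   0.         325.29418772]
 [  0.         367.97657123 200.26990042]
 [  0.           0.           1.        ]] [[ 0.70779689  0.50449086 -0.49448209  1.08240489]
 [ 0.70631712 -0.51711767  0.48343091 -0.52630799]
 [-0.01181895 -0.69143206 -0.72234481  0.89586103]
 [ 0.          0.          0.          1.        ]]
```

View pics/top0.png

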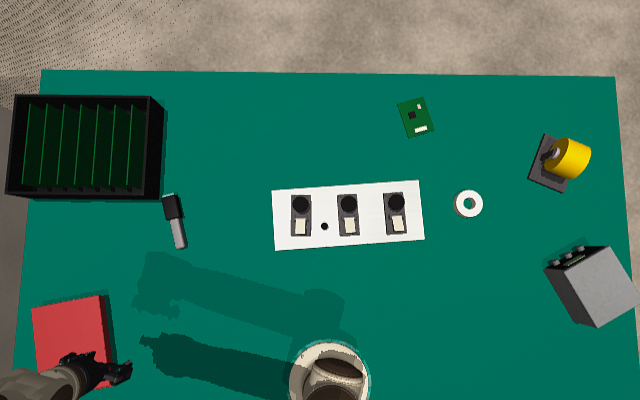

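View pics/scene0.png

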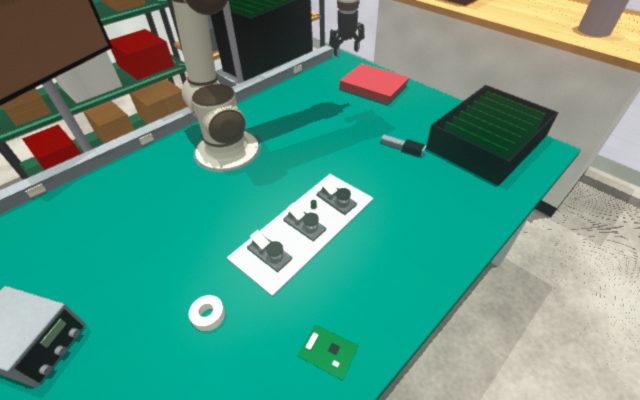

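Top view: the white tray has corners near (272,191), (419,181), (424,239) and (276,250). Pads are near (301,202), (347,203) and (395,202), with the tags below them and the bumper at (324,226). The scanner is on the left at (173,218) and the roll on the right at (469,204). Next I'll measure.

```bash
cat > h.py <<'E'
import numpy as np, cv2
def ray(uv,c,z):
    E=c["extrinsics"]; d=E[:3,:3]@np.linalg.solve(c["K"],[uv[0],uv[1],1.]); o=E[:3,3]
    return o+d*(z-o[2])/d[2]
def blobs(m,lo,hi):
    n,l,s,ce=cv2.connectedComponentsWithStats(m.astype(np.uint8)); 
    return [(ce[i],s[i,4],l==i) for i in range(1,n) if lo<=s[i,4]<=hi]
E
python3 - <<'E'
from h import *
from workcell import optics
for n,box in(("top",(262,170,435,262)),("scene",(220,165,385,300))):
    c=optics.camera(n); im=c["color"].astype(int)
    x0,y0,x1,y1=box; M=np.zeros(im.shape[:2],bool); M[y0:y1,x0:x1]=1
    notgreen=M&~((im[:,:,1]-im[:,:,0]>40))
    b=max(blobs(notgreen,500,99999),key=lambda t:t[1])
    cn=max(cv2.findContours(b[2].astype(np.uint8),0,2)[0],key=cv2.contourArea)
    if n=="top":
        P=np.array([ray(p[0]+0.0,c,.012)[:2] for p in cn],np.float32)
        r=cv2.minAreaRect(P); print("tray",r)
    for lim in(35,45):
      for ce,a,_ in blobs(M&(im.max(2)<lim),20,900): print(n,lim,"dark",ce.round(1),a,ray(ce,c,.07).round(4))
    # tags: whitish inside base hue
    print(n,im[202,301],im[218,301],im[226,300],im[245,290]) if n=="top" else 0
    cv2.imwrite(f"pics/{n}crop.png",cv2.resize(c["color"][y0:y1,x0:x1,::-1],None,fx=4.5 if n=="top" else 4,fy=4.5 if n=="top" else 4,interpolation=0))
E
```

```text
tray ((0.5077524185180664, -0.05861963331699371), (0.19101554155349731, 0.4679664671421051), 4.634484767913818)
top 35 dark [396. 202.] 197 [ 0.5412 -0.2009  0.07  ]
top 35 dark [300.1 204. ] 189 [0.5325 0.0869 0.07  ]
top 35 dark [348.2 203.6] 195 [ 0.5351 -0.0573  0.07  ]
top 35 dark [323.9 225.5] 29 [0.4689 0.0152 0.07  ]
top 45 dark [395.8 202.1] 214 [ 0.5409 -0.2004  0.07  ]
top 45 dark [300.2 204.1] 205 [0.5324 0.0867 0.07  ]
top 45 dark [348.4 203.6] 208 [ 0.535  -0.0579  0.07  ]
top 45 dark [324.1 225.6] 31 [0.4686 0.0147 0.07  ]
top [27 25 24] [172 160 153] [235 229 206] [240 240 234]
```

View pics/topcrop.png

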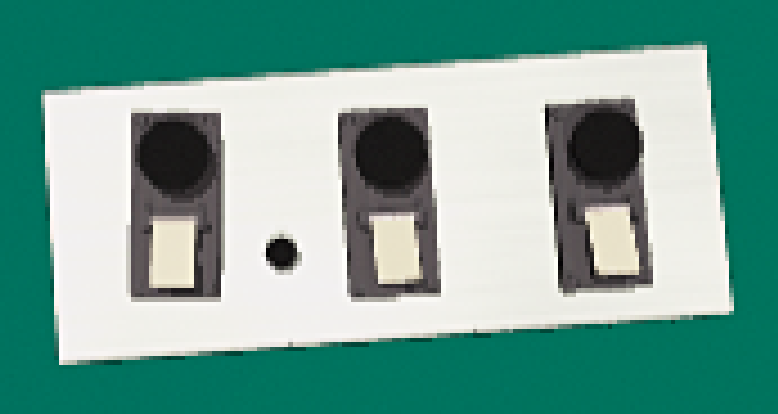

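The crop shows three mounts with the pads at the far end and cream tags at the near end, and the bumper between left and middle. Pad blob areas of about 205 px match 48 mm. Next: tag poses, while turning the tool and shutting the jaw.

```bash
python3 -m handwheel '[{"az":7.64,"jaw":-1},{"az":7.64,"jaw":-1},{"az":7.64,"jaw":-1},{"az":7.64,"jaw":-1},{"az":7.64,"jaw":-1},{"az":7.64,"jaw":-1},{"az":7.64,"jaw":-1},{"az":7.64,"jaw":-1},{"az":7.64,"jaw":-1},{"az":7.64,"jaw":-1}]' 20
python3 - <<'E'
from h import *
from workcell import optics
c=optics.camera("top"); im=c["color"].astype(int)
M=np.zeros(im.shape[:2],bool); M[170:262,275:420]=1
for ce,a,m in blobs(M&(im[:,:,0]-im[:,:,2]>20)&(im[:,:,0]>150),40,400):
    v,u=np.nonzero(m); v2=v.max()+.5-0.5; w=u[v>=v.max()-1].mean()
    print("tag",ce.round(1),a,"mid@.055",ray(ce,c,.055).round(4),"tip px",w,v2,"tip@.065",ray((w,v2),c,.065).round(4))
E
```

```text
tag [397.7 223.2] 144 mid@.055 [ 0.4784 -0.2083  0.055 ] tip px 398.7368421052632 230.0 tip@.065 [ 0.4574 -0.2089  0.065 ]
tag [299.7 226.2] 144 mid@.055 [0.4671 0.0879 0.055 ] tip px 299.5 233.0 tip@.065 [0.4462 0.0877 0.065 ]
tag [349.5 225.1] 134 mid@.055 [ 0.4715 -0.0624  0.055 ] tip px 349.92857142857144 232.0 tip@.065 [ 0.4503 -0.0627  0.065 ]$[0]: bad value
```

```bash
python3 -m handwheel '[{"tx":0,"ty":0,"tz":0,"ax":0,"ay":0,"az":7.64,"jaw":-1},{"tx":0,"ty":0,"tz":0,"ax":0,"ay":0,"az":7.64,"jaw":-1},{"tx":0,"ty":0,"tz":0,"ax":0,"ay":0,"az":7.64,"jaw":-1},{"tx":0,"ty":0,"tz":0,"ax":0,"ay":0,"az":7.64,"jaw":-1},{"tx":0,"ty":0,"tz":0,"ax":0,"ay":0,"az":7.64,"jaw":-1},{"tx":0,"ty":0,"tz":0,"ax":0,"ay":0,"az":7.64,"jaw":-1},{"tx":0,"ty":0,"tz":0,"ax":0,"ay":0,"az":7.64,"jaw":-1},{"tx":0,"ty":0,"tz":0,"ax":0,"ay":0,"az":7.64,"jaw":-1},{"tx":0,"ty":0,"tz":0,"ax":0,"ay":0,"az":7.64,"jaw":-1},{"tx":0,"ty":0,"tz":0,"ax":0,"ay":0,"az":7.64,"jaw":-1}]' 20
```

```text
time: 1.5
ee_pos: [0.1296, 0.5345, 0.2311]
tcp_rot: [-180.0, 0.0, 89.7]
wrist_force: [0.1, -0.3, -0.1]
opening: -0.0001
grasp_force: 0.0
```

```bash
python3 -m handwheel '[{"tx":-0.03,"ty":0.027,"tz":0.005,"ax":0,"ay":0,"az":0,"jaw":-1},{"tx":-0.045,"ty":0.0405,"tz":0.01,"ax":0,"ay":0,"az":0,"jaw":-1},{"tx":-0.045,"ty":0.0405,"tz":0.01,"ax":0,"ay":0,"az":0,"jaw":-1},{"tx":-0.045,"ty":0.0405,"tz":0.01,"ax":0,"ay":0,"az":0,"jaw":-1},{"tx":-0.045,"ty":0.0405,"tz":0.01,"ax":0,"ay":0,"az":0,"jaw":-1},{"tx":-0.045,"ty":0.0405,"tz":0.01,"ax":0,"ay":0,"az":0,"jaw":-1},{"tx":-0.045,"ty":0.0405,"tz":0.01,"ax":0,"ay":0,"az":0,"jaw":-1},{"tx":-0.045,"ty":0.0405,"tz":0.01,"ax":0,"ay":0,"az":0,"jaw":-1},{"tx":-0.045,"ty":0.0405,"tz":0.01,"ax":0,"ay":0,"az":0,"jaw":-1},{"tx":-0.045,"ty":0.04,"tz":0.01,"ax":0,"ay":0,"az":0,"jaw":-1}]'
```

```text
time: 2.75
ee_pos: [0.5215, 0.0976, 0.136]
tcp_rot: [180.0, -0.0, 90.0]
wrist_force: [0.7, 0.9, -1.6]
opening: -0.0001
grasp_force: 0.0
```

```bash
python3 -m handwheel '[{"tx":-0.006,"ty":0.006,"tz":0.01,"ax":0,"ay":0,"az":0,"jaw":-1},{"tx":-0.006,"ty":0.006,"tz":0.01,"ax":0,"ay":0,"az":0,"jaw":-1},{"tx":0,"ty":0,"tz":0.012,"ax":0,"ay":0,"az":0,"jaw":-1},{"tx":0,"ty":0,"tz":0.012,"ax":0,"ay":0,"az":0,"jaw":-1},{"tx":0,"ty":0,"tz":0.007,"ax":0,"ay":0,"az":0,"jaw":-1},{"tx":0,"ty":0,"tz":0.003,"ax":0,"ay":0,"az":0,"jaw":-1},{"tx":0,"ty":0,"tz":0,"ax":0,"ay":0,"az":0,"jaw":-1},{"tx":0,"ty":0,"tz":0,"ax":0,"ay":0,"az":0,"jaw":-1},{"tx":0,"ty":0,"tz":0,"ax":0,"ay":0,"az":0,"jaw":-1},{"tx":0,"ty":0,"tz":0,"ax":0,"ay":0,"az":0,"jaw":-1}]'
python3 - <<'E'
from h import *
from workcell import optics,telemetry
o=telemetry.get_obs(); print(o["wrist_force"],o["ee_pos"])
a=optics.camera("wrist")["color"]; b=optics.camera("scene")["color"][170:270,230:390]
cv2.imwrite("pics/w1.png",np.vstack([cv2.resize(a,(480,300)),cv2.resize(b,(480,300))])[:,:,::-1])
E
```

```text
time: 4.0
ee_pos: [0.5325, 0.0873, 0.0825]
tcp_rot: [180.0, -0.0, 90.0]
wrist_force: [-0.1, 0.0, 0.5]
opening: 0.0
grasp_force: 0.0
[-0.09317119  0.03004033  0.51840661] [0.53246333 0.08730299 0.08245767]
```

View pics/w1.png

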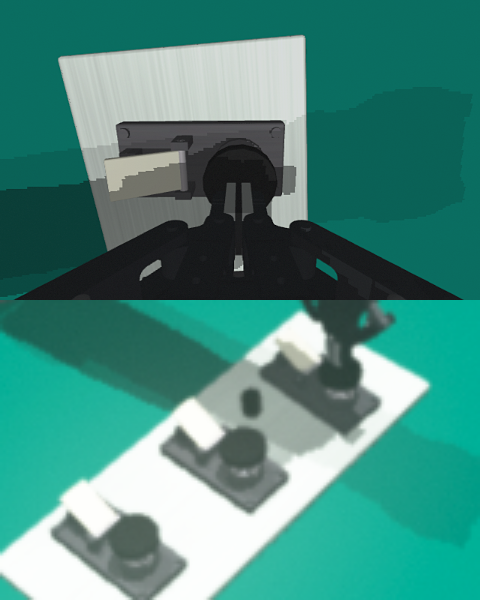

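Image top: the shut fingertips (240,180) stand centred over the left pad (240,175), and the tag is well clear at (145,170). The scene crop below agrees, so I press.

```bash
python3 -m handwheel '[{"tx":0,"ty":0,"tz":0.004,"ax":0,"ay":0,"az":0,"jaw":-1},{"tx":0,"ty":0,"tz":0.004,"ax":0,"ay":0,"az":0,"jaw":-1},{"tx":0,"ty":0,"tz":0.004,"ax":0,"ay":0,"az":0,"jaw":-1},{"tx":0,"ty":0,"tz":0.004,"ax":0,"ay":0,"az":0,"jaw":-1},{"tx":0,"ty":0,"tz":0.004,"ax":0,"ay":0,"az":0,"jaw":-1},{"tx":0,"ty":0,"tz":0.003,"ax":0,"ay":0,"az":0,"jaw":-1},{"tx":0,"ty":0,"tz":0,"ax":0,"ay":0,"az":0,"jaw":-1},{"tx":0,"ty":0,"tz":0,"ax":0,"ay":0,"az":0,"jaw":-1},{"tx":0,"ty":0,"tz":0,"ax":0,"ay":0,"az":0,"jaw":-1},{"tx":0,"ty":0,"tz":0,"ax":0,"ay":0,"az":0,"jaw":-1}]'
```

```text
time: 5.35
ee_pos: [0.5323, 0.0873, 0.0594]
tcp_rot: [180.0, 0.0, 90.0]
wrist_force: [-2.1, -1.0, 3.8]
opening: 0.0005
grasp_force: 1.9
```

```bash
python3 -m handwheel '[{"tx":0,"ty":0,"tz":-0.005,"ax":0,"ay":0,"az":0,"jaw":-1},{"tx":0,"ty":0,"tz":-0.01,"ax":0,"ay":0,"az":0,"jaw":-1},{"tx":0,"ty":0,"tz":-0.015,"ax":0,"ay":0,"az":0,"jaw":-1},{"tx":0,"ty":0,"tz":-0.01,"ax":0,"ay":0,"az":0,"jaw":-1},{"tx":-0.03,"ty":0.003,"tz":0,"ax":0,"ay":0,"az":0,"jaw":-1},{"tx":-0.04,"ty":0,"tz":0,"ax":0,"ay":0,"az":0,"jaw":-1},{"tx":-0.04,"ty":0,"tz":0,"ax":0,"ay":0,"az":0,"jaw":-1},{"tx":-0.025,"ty":0,"tz":0,"ax":0,"ay":0,"az":0,"jaw":-1},{"tx":-0.01,"ty":0,"tz":0.005,"ax":0,"ay":0,"az":0,"jaw":-1},{"tx":0,"ty":0,"tz":0.012,"ax":0,"ay":0,"az":0,"jaw":-1}]'
python3 -m handwheel '[{"tx":0,"ty":0,"tz":0,"ax":0,"ay":0,"az":0,"jaw":-1},{"tx":0,"ty":0,"tz":0.004,"ax":0,"ay":0,"az":0,"jaw":-1},{"tx":0,"ty":0,"tz":0.004,"ax":0,"ay":0,"az":0,"jaw":-1},{"tx":0,"ty":0,"tz":0.004,"ax":0,"ay":0,"az":0,"jaw":-1},{"tx":0,"ty":0,"tz":0.004,"ax":0,"ay":0,"az":0,"jaw":-1},{"tx":0,"ty":0,"tz":0.004,"ax":0,"ay":0,"az":0,"jaw":-1},{"tx":0,"ty":0,"tz":0.003,"ax":0,"ay":0,"az":0,"jaw":-1},{"tx":0,"ty":0,"tz":0,"ax":0,"ay":0,"az":0,"jaw":-1},{"tx":0,"ty":0,"tz":0,"ax":0,"ay":0,"az":0,"jaw":-1},{"tx":0,"ty":0,"tz":0,"ax":0,"ay":0,"az":0,"jaw":-1}]'
```

```text
time: 6.6
ee_pos: [0.5357, -0.0578, 0.0823]
tcp_rot: [179.9, -0.0, 89.9]
wrist_force: [0.6, 0.0, -0.1]
opening: 0.0004
grasp_force: 0.0
time: 7.85
ee_pos: [0.5355, -0.0575, 0.0602]
tcp_rot: [179.9, -0.0, 90.0]
wrist_force: [-2.8, 3.6, 8.7]
opening: 0.0001
grasp_force: 4.6
```

Middle: 8.7 N at about 10 mm, so stiff. On to the right pad (0.541, -0.2006).

```bash
python3 -m handwheel '[{"tx":0,"ty":0,"tz":-0.005,"ax":0,"ay":0,"az":0,"jaw":-1},{"tx":0,"ty":0,"tz":-0.01,"ax":0,"ay":0,"az":0,"jaw":-1},{"tx":0,"ty":0,"tz":-0.015,"ax":0,"ay":0,"az":0,"jaw":-1},{"tx":0,"ty":0,"tz":-0.01,"ax":0,"ay":0,"az":0,"jaw":-1},{"tx":-0.03,"ty":0.003,"tz":0,"ax":0,"ay":0,"az":0,"jaw":-1},{"tx":-0.04,"ty":0.003,"tz":0,"ax":0,"ay":0,"az":0,"jaw":-1},{"tx":-0.04,"ty":0,"tz":0,"ax":0,"ay":0,"az":0,"jaw":-1},{"tx":-0.024,"ty":0,"tz":0,"ax":0,"ay":0,"az":0,"jaw":-1},{"tx":-0.009,"ty":0,"tz":0.005,"ax":0,"ay":0,"az":0,"jaw":-1},{"tx":0,"ty":0,"tz":0.012,"ax":0,"ay":0,"az":0,"jaw":-1}]'
python3 -m handwheel '[{"tx":0,"ty":0,"tz":0,"ax":0,"ay":0,"az":0,"jaw":-1},{"tx":0,"ty":0,"tz":0.004,"ax":0,"ay":0,"az":0,"jaw":-1},{"tx":0,"ty":0,"tz":0.004,"ax":0,"ay":0,"az":0,"jaw":-1},{"tx":0,"ty":0,"tz":0.004,"ax":0,"ay":0,"az":0,"jaw":-1},{"tx":0,"ty":0,"tz":0.004,"ax":0,"ay":0,"az":0,"jaw":-1},{"tx":0,"ty":0,"tz":0.004,"ax":0,"ay":0,"az":0,"jaw":-1},{"tx":0,"ty":0,"tz":0.003,"ax":0,"ay":0,"az":0,"jaw":-1},{"tx":0,"ty":0,"tz":0,"ax":0,"ay":0,"az":0,"jaw":-1},{"tx":0,"ty":0,"tz":0,"ax":0,"ay":0,"az":0,"jaw":-1},{"tx":0,"ty":0,"tz":0,"ax":0,"ay":0,"az":0,"jaw":-1}]'
```

```text
time: 9.1
ee_pos: [0.5415, -0.2008, 0.0821]
tcp_rot: [180.0, 0.0, 89.9]
wrist_force: [-0.5, 0.2, 0.3]
opening: -0.0
grasp_force: 0.0
time: 10.35
ee_pos: [0.5414, -0.2005, 0.06]
tcp_rot: [180.0, -0.0, 90.0]
wrist_force: [-2.6, 2.7, 7.7]
opening: -0.0001
grasp_force: 3.8
```

Left is the softest at 3.8 N, against 8.7 N and 7.7 N. I'll rise, go to the left tag tip, then push.

```bash
python3 -m handwheel '[{"tx":0,"ty":0,"tz":-0.01,"ax":0,"ay":0,"az":0,"jaw":-1},{"tx":0,"ty":0,"tz":-0.025,"ax":0,"ay":0,"az":0,"jaw":-1},{"tx":0,"ty":0,"tz":-0.025,"ax":0,"ay":0,"az":0,"jaw":-1},{"tx":0.03,"ty":-0.009,"tz":0,"ax":0,"ay":0,"az":0,"jaw":-1},{"tx":0.045,"ty":-0.015,"tz":0,"ax":0,"ay":0,"az":0,"jaw":-1},{"tx":0.05,"ty":-0.016,"tz":0,"ax":0,"ay":0,"az":0,"jaw":-1},{"tx":0.05,"ty":-0.016,"tz":0,"ax":0,"ay":0,"az":0,"jaw":-1},{"tx":0.05,"ty":-0.016,"tz":0,"ax":0,"ay":0,"az":0,"jaw":-1},{"tx":0.043,"ty":-0.014,"tz":0,"ax":0,"ay":0,"az":0,"jaw":-1},{"tx":0.02,"ty":-0.006,"tz":0,"ax":0,"ay":0,"az":0,"jaw":-1}]'
python3 -m handwheel '[{"tx":0,"ty":0,"tz":0,"ax":0,"ay":0,"az":0,"jaw":-1},{"tx":0,"ty":0,"tz":0.01,"ax":0,"ay":0,"az":0,"jaw":-1},{"tx":0,"ty":0,"tz":0.015,"ax":0,"ay":0,"az":0,"jaw":-1},{"tx":0,"ty":0,"tz":0.01,"ax":0,"ay":0,"az":0,"jaw":-1},{"tx":0,"ty":0,"tz":0.005,"ax":0,"ay":0,"az":0,"jaw":-1},{"tx":0,"ty":0,"tz":0,"ax":0,"ay":0,"az":0,"jaw":-1},{"tx":0,"ty":0,"tz":0,"ax":0,"ay":0,"az":0,"jaw":-1},{"tx":0,"ty":0,"tz":0,"ax":0,"ay":0,"az":0,"jaw":-1},{"tx":0,"ty":0,"tz":0,"ax":0,"ay":0,"az":0,"jaw":-1},{"tx":0,"ty":0,"tz":0,"ax":0,"ay":0,"az":0,"jaw":-1}]'
python3 - <<'E'
from h import *
from workcell import optics
a=optics.camera("wrist")["color"]; b=optics.camera("scene")["color"][170:270,230:390]
cv2.imwrite("pics/w2.png",np.vstack([cv2.resize(a,(480,300)),cv2.resize(b,(480,300))])[:,:,::-1])
E
```

```text
time: 11.6
ee_pos: [0.4486, 0.089, 0.1196]
tcp_rot: [180.0, 0.0, 90.1]
wrist_force: [0.3, -1.0, -0.2]
opening: -0.0
grasp_force: 0.0
time: 12.85
ee_pos: [0.4495, 0.0874, 0.0794]
tcp_rot: [180.0, -0.0, 90.0]
wrist_force: [0.4, -0.1, -0.7]
opening: -0.0
grasp_force: 0.0
```

View pics/w2.png

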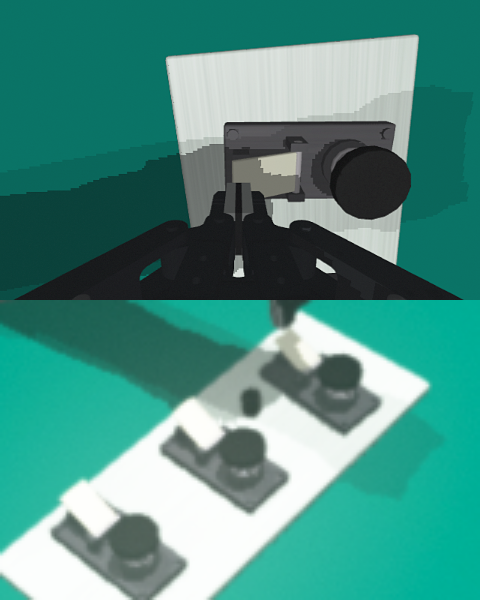

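The shut fingertips (240,185) sit just above the left tag's free end (235,170). The pads are back up and the bumper is in place. Push to the stop.

```bash
python3 -m handwheel '[{"tx":0,"ty":0,"tz":0.006,"ax":0,"ay":0,"az":0,"jaw":-1},{"tx":0,"ty":0,"tz":0.006,"ax":0,"ay":0,"az":0,"jaw":-1},{"tx":0,"ty":0,"tz":0.006,"ax":0,"ay":0,"az":0,"jaw":-1},{"tx":0,"ty":0,"tz":0.006,"ax":0,"ay":0,"az":0,"jaw":-1},{"tx":0,"ty":0,"tz":0.005,"ax":0,"ay":0,"az":0,"jaw":-1},{"tx":0,"ty":0,"tz":0.004,"ax":0,"ay":0,"az":0,"jaw":-1},{"tx":0,"ty":0,"tz":0.002,"ax":0,"ay":0,"az":0,"jaw":-1},{"tx":0,"ty":0,"tz":0.001,"ax":0,"ay":0,"az":0,"jaw":-1},{"tx":0,"ty":0,"tz":0,"ax":0,"ay":0,"az":0,"jaw":-1},{"tx":0,"ty":0,"tz":0,"ax":0,"ay":0,"az":0,"jaw":-1}]'
```

```text
time: 14.2
ee_pos: [0.4494, 0.0874, 0.044]
tcp_rot: [180.0, -0.0, 90.0]
wrist_force: [-4.4, 0.2, 7.7]
opening: -0.0004
grasp_force: 3.4
```

```bash
python3 -m handwheel '[{"tx":0,"ty":0,"tz":0.001,"ax":0,"ay":0,"az":0,"jaw":-1},{"tx":0,"ty":0,"tz":0.001,"ax":0,"ay":0,"az":0,"jaw":-1},{"tx":0,"ty":0,"tz":0,"ax":0,"ay":0,"az":0,"jaw":-1},{"tx":0,"ty":0,"tz":0,"ax":0,"ay":0,"az":0,"jaw":-1},{"tx":0,"ty":0,"tz":0,"ax":0,"ay":0,"az":0,"jaw":-1},{"tx":0,"ty":0,"tz":0,"ax":0,"ay":0,"az":0,"jaw":-1},{"tx":0,"ty":0,"tz":0,"ax":0,"ay":0,"az":0,"jaw":-1},{"tx":0,"ty":0,"tz":0,"ax":0,"ay":0,"az":0,"jaw":-1},{"tx":0,"ty":0,"tz":0,"ax":0,"ay":0,"az":0,"jaw":-1},{"tx":0,"ty":0,"tz":0,"ax":0,"ay":0,"az":0,"jaw":-1}]'
python3 -m handwheel '[{"tx":0,"ty":0,"tz":-0.005,"ax":0,"ay":0,"az":0,"jaw":-1},{"tx":0,"ty":0,"tz":-0.015,"ax":0,"ay":0,"az":0,"jaw":-1},{"tx":0,"ty":0,"tz":-0.03,"ax":0,"ay":0,"az":0,"jaw":-1},{"tx":0,"ty":0,"tz":-0.04,"ax":0,"ay":0,"az":0,"jaw":-1},{"tx":0,"ty":0,"tz":-0.04,"ax":0,"ay":0,"az":0,"jaw":-1},{"tx":0,"ty":-0.02,"tz":-0.02,"ax":0,"ay":0,"az":0,"jaw":-1},{"tx":0,"ty":-0.03,"tz":0,"ax":0,"ay":0,"az":0,"jaw":-1},{"tx":0,"ty":-0.02,"tz":0,"ax":0,"ay":0,"az":0,"jaw":-1},{"tx":0,"ty":0,"tz":0,"ax":0,"ay":0,"az":0,"jaw":-1},{"tx":0,"ty":0,"tz":0,"ax":0,"ay":0,"az":0,"jaw":-1}]'
python3 - <<'E'
from h import *
from workcell import optics
a=optics.camera("wrist")["color"]; b=optics.camera("scene")["color"][170:270,230:390]
cv2.imwrite("pics/w3.png",np.vstack([cv2.resize(a,(480,300)),cv2.resize(b,(480,300))])[:,:,::-1])
E
```

```text
time: 15.45
ee_pos: [0.4495, 0.0874, 0.0437]
tcp_rot: [179.9, -0.0, 90.0]
wrist_force: [-10.1, -1.7, 23.3]
opening: 0.0001
grasp_force: 11.6
time: 16.7
ee_pos: [0.38, 0.0875, 0.1916]
tcp_rot: [179.9, -0.0, 90.0]
wrist_force: [-0.5, 0.2, 0.4]
opening: -0.0001
grasp_force: 0.0
```

View pics/w3.png

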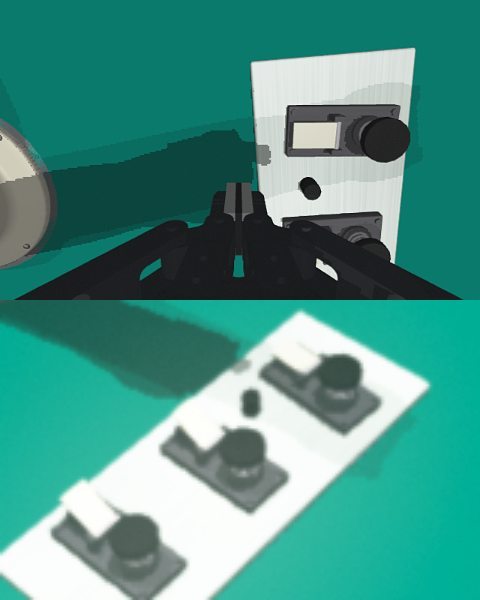

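The left tag lies flat (315,135 above; 295,360 below). The other two are still raised, the bumper stands, and the arm is clear.

```bash
python3 -c "from workcell import workorder; print(workorder.job_done())"
```

```text
the job is handed in; nothing more can be done
None
```

I pressed the pads left, middle and right by about 10 mm; the left mount was softest (3.8 N against 8.7 N and 7.7 N), so I pushed its tag flat, left the other two raised with the loose items untouched, and handed the job in at about 17 s.

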